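# Clamp a bearing in the test nest with the guarded knob

## Task

Lay the middle-sized of the three loose bearings flat on the clamping station's nest bar, between the pusher and the two stop pins, and let go of it. Then reach down through the round opening in the guard and turn the recessed knob clockwise until the pusher holds the bearing against both pins with a light but definite push of about 12 newtons (6 to 18 will do, and never more than 25, which would mark the races). Do not lean on the guard, and leave the other things on the bench where they are.

Things in the scene. Friction and masses are not known exactly. Their poses are not given: they have to be found in the camera images.
- bearing: the same bearing; origin at the centre of its underside
- bearing_mid (a point): the bearing to clamp: a plain steel ball bearing lying flat, 47 mm outside diameter, 14 mm thick, 20 mm bore, about 0.08 to 0.15 kg; the middle one in size of three loose bearings. The point is its centre, half-way up; z is its axis
- station: the clamping station, a dark steel base plate 160 x 320 x 12 mm fixed to the bench. Origin in the base plate's underside, on the push rod's line; +y is the direction in which the pusher pushes, z up. From -y to +y it carries: the guard cage with the knob inside (axis at x 0, y -85 mm); the rod's bushing block (44 mm wide, y -6 to 14 mm, 58 mm high); the pusher; the nest bar; the adjustable stop
- nest (a point): point on top of the nest bar, 36 mm above the bench; axes as the station's. Lay the bearing with its axis over this point, within about 3 mm either way along y and 6 mm along x: there it always fits between the retracted pusher and the pins. The bar is 30 mm wide (x), narrower than the bearing, so fingers can straddle it along the station's x with their tips down beside the bearing
- stop_middle (a point): fixed point of the station on top of the nest bar (y 100 mm). Around it the adjustable stop, a dark block with two upright steel pins (12 mm in diameter, tops 52 mm above the bench, 17 mm either side of the rod line, beyond the bearing), is set anew each time: a bearing that touches both pins has its centre up to 6 mm to either side of this point along y, not measured
- rod: the push rod with the pusher on its end, at 43 mm height. The origin, a point on the rod in the bushing, advances 18 mm along the station's y per radian of the knob. The pusher (18 mm wide, 12 mm high) sits on a spring of 9 N per mm; unloaded, its front face is 60 mm ahead of the origin. With the bearing against the pins the push rises by roughly 100 to 150 N per radian of the knob: feel for it
- knob_grip (a point): grip point of the recessed black knob, an upright bar 40 mm long, 12 mm thick, its top 10 mm above this point, standing on a 40 mm disc whose top is 26 mm below this point. The point lies on the vertical turning axis, 56 mm above the bench, 24 mm below the guard's upper face; its x axis runs along the bar (either way round is the same grip), z up
- knob (a joint): knob angle in rad, 0 to 2.0, growing clockwise seen from above, which drives the pusher forward. At the start 0 to 0.15; the bearing meets the pins at 0.58 to 1.25, differently each time. Turning takes a steady drag of 0.4 N m (less when paused) plus 0.018 N m per newton of push (12 N: 0.22 N m); sliding the bearing takes under 2 N. The drag holds knob and push when let go
- opening (a point): centre of the round opening in the guard's top plate, at its upper face, 80 mm above the bench, over the knob's axis. The opening is 84 mm in diameter; the plate is 150 x 150 x 6 mm on four corner posts with bars on three sides, so the knob is reached only from above, with the fingers partly closed so that they fit the opening
- guard: the guard cage (top plate, posts) described above; origin on the knob's axis at bench level. Lean on it with no more than a touch (below 10 N)
- big_bearing: bystander: 62 mm bearing, 16 mm thick; origin at the centre of its underside
- small_bearing: bystander: 35 mm bearing, 11 mm thick; origin at the centre of its underside
- vee_block: bystander: steel vee block 70 x 50 x 42 mm; origin at the centre of its underside
- screwdriver: bystander: screwdriver lying on the bench, about 200 mm long
- spanner: bystander: spanner lying on the bench, about 180 mm long
- oil_jar: bystander: small amber jar, 48 mm in diameter, 70 mm high; origin at the centre of its underside
Mind the look-alikes: they are no part of the job. What is shaped like the bearing but blue or orange is not meant.

How it is judged:
By the outcome, as a careful person would: the job done as asked, in the order asked, and still so for the second after the job is handed in, with the robot touching nothing.
It also fails if it takes over 72 s, if anything falls off the work surface, if the arm or the gripper's body presses on something with over 40 N, if the wrist force passes 120 N, or if a joint passes its speed limit or range.

## Robot

A 6-joint arm with a two-finger parallel gripper is mounted at the origin on the work surface. World frame = base frame: x ahead of the robot, y to its left, z up, the work surface at z = 0. Lengths are in m, angles in rad, forces in N, time in s.
With the tool pointing down it reaches from about 0.35 to 0.85 m from the base axis. Payload 8.1 kg.
Tool frame: the origin (TCP) lies midway between the tips of the shut fingers; the grasp point (between the pads) lies 19 mm behind it (bot.grasp_offset is the distance from the TCP to the grasp point, in m); x points along the fingers, y is the direction in which the jaws open and shut, and the axes are right-handed (so a half turn about x gives the same grasp; the last joint's range is limited). The gripper opens to 93 mm and grips with 3 to 60 N. Pads are 15 mm wide; open, the fingers measure 128 mm over their backs; the gripper's body (75 mm by 188 mm) begins 65 mm behind the grasp point.
Start: joints at [-1.32, 0.13, 1.488, -0, 1.523, -0.085], TCP at [0.198, -0.566, 0.219] pointing down, gripper open.
Joint ranges: [-2.96, 2.96], [-0.89, 2.26], [0.02, 2.5], [-1.34, 4.48], [0, 2.73], [-2.66, 2.66]. Speed limits (rad/s): [2.39, 2.39, 2.79, 3.14, 3.14, 3.14].

## Interface

Orientations are given as a rotation vector (axis times angle).
In Python, from plant import bot gives the robot as it stands.
- The arm moves only by the shell command python3 -m creep 'ROWS' [FORCE]. ROWS is JSON, a list of rows, each a list of 7 numbers: the shift along the tool's x, y, z in units of 40 mm (1.0 is 40 mm), then the turn, a rotation vector about the tool's x, y, z in units of 8 degrees (1.0 is 8 degrees), then the opening, from -1 (shut) to 1 (fully open). In form: [[x, y, z, ax, ay, az, grip], ...]. A call has 1 to 12 rows; each row shifts and turns the commanded pose from where the row before left it, along the tool's axes as they then stand; what a row does not reach is not made up. A row lasts 1/10 s, in which the tool goes at most 50 mm and 8.59 degrees, less where a joint would pass 70% of its speed; a pose out of reach is approached as far as the arm can. A call is refused whole if a number of a shift passes 1 or a number of a turn 1, either way. A call with a gripper value outside its range is refused whole. The fingers move at their own pace and stop on an object; FORCE is the grip in N (left out, the last holds). Time passes only in rows, so rows that do not move let the fingers close. It gives the time, the measured TCP pose, the force and the opening at its end, in the units of the state.
- bot.get_state(): the state, without advancing time (a new reading comes with each control period).
- bot.grab_frame(name): name is "scene" or "top"; returns the picture (420x560x3 uint8, red, green, blue); there is no depth.
- bot.calibration(name): a dict with "fx", "fy", "cx", "cy" (pixels), "dist_coeffs" ([k1, k2, p1, p2, k3] as OpenCV has them; the pictures are not rectified), "rvec" (rotation vector, rad) and "tvec" (3), from world to camera coordinates, as OpenCV has them. Camera axes: x right, y down, z forward; pixel columns grow to the right and rows downward; lengths in m; the calibration is good to about 2 mm. A picture is of the moment at which its call begins. calibration takes no time and is no camera call.
- bot.finish_job(): hands the job in, once; it reports no verdict.
The state is a dict: "t": time; "joints": joint angles; "qd": joint speeds; "tau": joint torques, N m; "eef_pos": TCP position; "orientation": TCP orientation; "ft_force": force on the tool from outside, world axes, zero at the start; "moment": the same for the moment, N m; "opening": finger opening in m.
Only numpy, scipy, OpenCV 4.12 (cv2) and the standard library are available. Lean on these libraries where they do the work, as an engineer would, in place of code of your own. Each camera call takes 0.05 s, during which the arm holds its last target.

## Working session

There is one attempt and no reset: what is moved stays moved. The work goes in short steps, Python scripts to look and compute and a shell command to move; the robot and the scene stay as the last step left them, time stands still between calls to the robot, and variables do not carry over. Pictures are saved under pics/ and viewed, and the job is handed in when it is done.

```bash
ls; mkdir -p pics; python3 - <<'E'
from plant import bot
import cv2,numpy as np
for n in("scene","top"):
    f=bot.grab_frame(n); cv2.imwrite(f"pics/{n}0.png",f[:,:,::-1]); 
    c=bot.calibration(n); print(n,c)
    R=cv2.Rodrigues(np.array(c["rvec"],float))[0]; print(-R.T@np.array(c["tvec"]).ravel())
print(bot.get_state(),bot.grasp_offset)
E
```

```text
pics
scene {'fx': 428.4826414804765, 'fy': 428.4826414804765, 'cx': 283.9652102688775, 'cy': 214.74627530895157, 'dist_coeffs': array([-0.02598627,  0.        ,  0.        ,  0.        ,  0.        ]), 'rvec': array([ 1.23004113,  2.13084517, -1.06563896]), 'tvec': array([ 0.29271766, -0.20965031,  1.66609308])}
[1.41750838 0.46734455 0.82326307]
top {'fx': 418.73271168347065, 'fy': 418.73271168347065, 'cx': 278.69082357003805, 'cy': 212.8091882181463, 'dist_coeffs': array([-0.0292357,  0.       ,  0.       ,  0.       ,  0.       ]), 'rvec': array([ 2.08875419, -2.13238462,  0.19138351]), 'tvec': array([-0.00510946,  0.58302624,  1.00517419])}
[ 0.37477703 -0.03202848  1.09947134]
{'t': 0.1, 'joints': array([-1.32041424e+00,  1.31076862e-01,  1.48915574e+00,  6.71477269e-07,
        1.52301295e+00, -8.53873167e-02]), 'qd': array([-1.64756221e-05, -2.46187916e-03, -2.93276575e-03,  1.18572974e-03,
       -1.51570496e-03,  1.19639862e-03]), 'tau': array([ 8.56280931e-04, -5.61342931e+01, -4.93096983e+01,  7.69882207e-02,
        2.90779013e-02, -6.19816842e-05]), 'eef_pos': array([ 0.19759873, -0.56598686,  0.21770564]), 'orientation': array([ 2.03990155,  0.34745048, -2.04018199]), 'ft_force': array([-0.62441751,  0.40801392, -0.34833147]), 'moment': array([ 0.02271226,  0.01644113, -0.00140169]), 'opening': 0.09296717438667941} 0.0188
```

View pics/scene0.png

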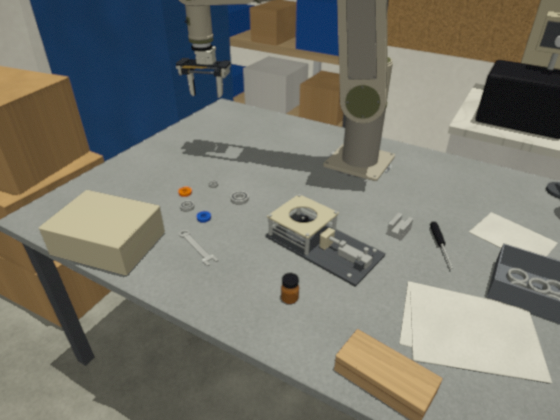

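View pics/top0.png

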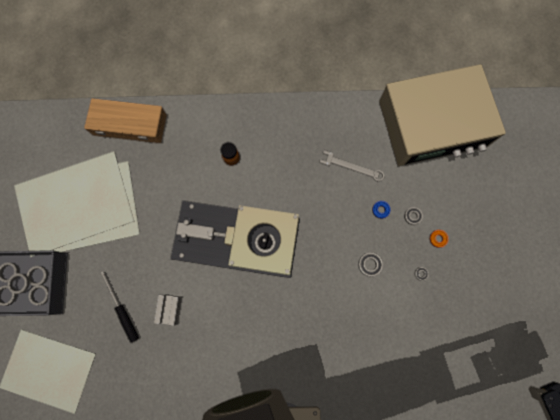

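The grey rings in the top view are at (370,265), (413,215) and (421,273). The blue one (381,210), the orange one (438,239) and the rings in the tray are not meant. (413,215) looks like the middle size, so I'll measure all three and enlarge.

```bash
cat > h.py <<'E'
import cv2,numpy as np
from plant import bot
def cam(n):
    c=bot.calibration(n); K=np.array([[c["fx"],0,c["cx"]],[0,c["fy"],c["cy"]],[0,0,1]])
    R=cv2.Rodrigues(np.array(c["rvec"],float))[0]; t=np.array(c["tvec"],float).ravel()
    return K,np.array(c["dist_coeffs"]),R,t
def ray(n,px,z):
    K,d,R,t=cam(n); p=cv2.undistortPoints(np.array(px,float).reshape(-1,1,2),K,d).reshape(-1,2)
    D=np.c_[p,np.ones(len(p))]@R; C=-R.T@t
    return C+D*((z-C[2])/D[:,2])[:,None]
def proj(n,P):
    K,d,R,t=cam(n); return cv2.projectPoints(np.array(P,float).reshape(-1,1,3),cv2.Rodrigues(R)[0],t,K,d)[0].reshape(-1,2)
def crop(f,x0,y0,w,h,s,name):
    cv2.imwrite(name,cv2.resize(f[y0:y0+h,x0:x0+w,::-1],None,fx=s,fy=s,interpolation=cv2.INTER_CUBIC))
E
python3 - <<'E'
from h import *
T=cv2.imread("pics/top0.png")[:,:,::-1]; S=cv2.imread("pics/scene0.png")[:,:,::-1]
crop(T,350,190,105,100,6,"pics/c1.png"); crop(T,160,190,150,95,5,"pics/c2.png"); crop(S,255,185,140,100,5,"pics/c3.png")
hsv=cv2.cvtColor(np.ascontiguousarray(T),cv2.COLOR_RGB2HSV)
for nm,(x,y),d,th in(("mid",(413,215),47,.014),("big",(370,265),62,.016),("small",(421,273),35,.011)):
    print(nm,ray("top",[(x,y)],th))
m=((hsv[:,:,1]>50)&(hsv[:,:,2]>150)).astype(np.uint8); m[:, :225]=0;m[:,310:]=0;m[:190]=0;m[290:]=0
cs,_=cv2.findContours(m,cv2.RETR_CCOMP,cv2.CHAIN_APPROX_NONE)
for c in cs:
    if cv2.contourArea(c)>300:
        r=cv2.minAreaRect(c);print(cv2.contourArea(c),r,cv2.boxPoints(r).tolist())
        if len(c)>5: print(cv2.fitEllipse(c))
E
```

```text
mid [[ 0.5776411 -0.3700852  0.014    ]]
big [[ 0.44908702 -0.24857861  0.016     ]]
small [[ 0.42604495 -0.37944209  0.011     ]]
3529.0 ((259.552001953125, 238.66184997558594), (68.19764709472656, 60.4427375793457), 8.746162414550781) [[221.25430297851562, 263.3468322753906], [230.44505310058594, 203.60693359375], [297.8497009277344, 213.97686767578125], [288.658935546875, 273.7167663574219]]
((263.13690185546875, 239.5353240966797), (67.63578796386719, 70.40754699707031), 99.58501434326172)
1004.0 ((263.5000305175781, 239.50003051757812), (35.35533905029297, 35.35533905029297), 45.0) [[238.50003051757812, 239.50003051757812], [263.5000305175781, 214.50003051757812], [288.5000305175781, 239.50003051757812], [263.5000305175781, 264.5000305175781]]
((263.5508728027344, 239.2328338623047), (35.55418395996094, 36.05775451660156), 43.96356964111328)
```

```bash
python3 -c "
import cv2
a=cv2.imread('pics/c1.png');print(a.shape)"
```

```text
(600, 630, 3)
```

View pics/c1.png

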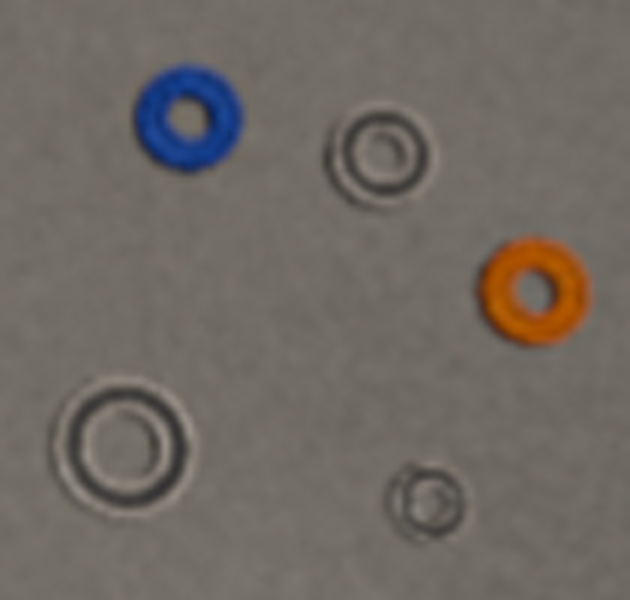

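View pics/c2.png

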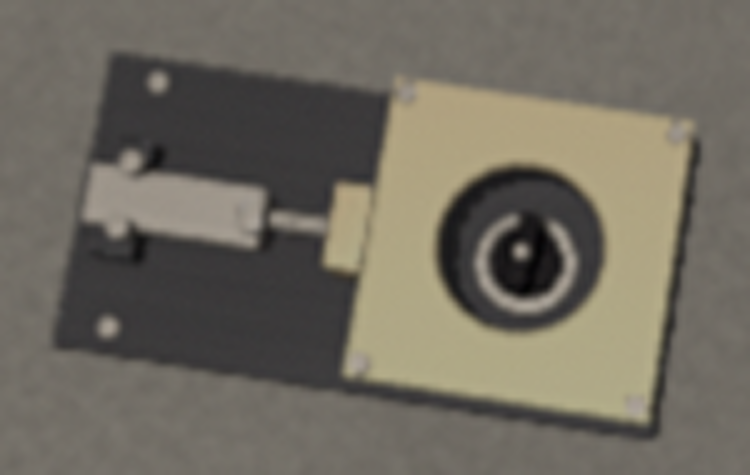

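View pics/c3.png

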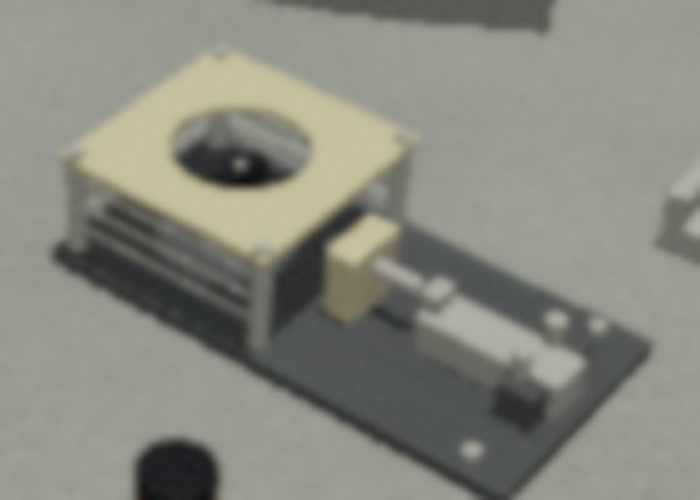

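The enlarged crop confirms three grey rings of different size. The one at about (413.5,215.8) is in the middle, so it is bearing_mid. Next I'll measure precisely.

```bash
python3 - <<'E'
from h import *
np.set_printoptions(precision=4,suppress=True)
def C(p): return np.array(p,float)/5-0.4+np.array([160,190])  # crop->px
P=lambda pts,z: ray("top",C(pts),z)
pl=P([(393,75),(697,124),(655,432),(345,375)],.08); print("plate",pl, pl.mean(0), [np.linalg.norm(pl[i]-pl[i-1]) for i in range(4)])
op=ray("top",[(263.55,239.23)],.08)[0]; print("open",op)
d=(pl[0]+pl[3])/2-(pl[1]+pl[2])/2; print("dir plate",np.degrees(np.arctan2(d[1],d[0])))
b=P([(110,52),(55,346)],.012);print("base end",b,b.mean(0)); 
d2=b.mean(0)-op;print("dir2",np.degrees(np.arctan2(d2[1],d2[0])),np.linalg.norm(d2[:2]))
e=b[0]-b[1];print("base end edge perp",np.degrees(np.arctan2(e[1],e[0]))+90, np.linalg.norm(e))
bar=P([(93,163),(267,187),(260,247),(82,222)],.036);print("bar",bar)
pins=P([(131,159),(117,230)],.052);print("pins",pins,pins.mean(0))
# bearings
T=cv2.imread("pics/top0.png"); g=cv2.cvtColor(T,cv2.COLOR_BGR2GRAY)
for nm,pc,z in(("mid",(381/6+350-.42,155/6+190-.42),.014),("big",(125/6+350-.42,447/6+190-.42),.016),("small",(430/6+350-.42,502/6+190-.42),.011)):
    print(nm,pc,ray("top",[pc],z))
# scene: bearing mid
S=cv2.imread("pics/scene0.png")[:,:,::-1]; crop(S,165,170,100,90,6,"pics/c4.png")
print("scene proj of mid",proj("scene",[ray("top",[(413.1,215.4)],.014)[0]]))
print("scene proj open",proj("scene",[op]))
E
```

```text
plate [[ 0.6015  0.0833  0.08  ]
 [ 0.5731 -0.0677  0.08  ]
 [ 0.4223 -0.0433  0.08  ]
 [ 0.4527  0.1067  0.08  ]] [0.5124 0.0197 0.08  ] [np.float64(0.1506037140330584), np.float64(0.15363862109376147), np.float64(0.1527801684878049), np.float64(0.15297776409749408)]
open [0.513  0.0209 0.08  ]
dir plate 78.9631554373175
base end [[0.6327 0.2431 0.012 ]
 [0.4759 0.2679 0.012 ]] [0.5543 0.2555 0.012 ]
dir2 80.0233596459614 0.2381545979199032
base end edge perp 81.01422298211709 0.15883215189245808
bar [[0.5681 0.2443 0.036 ]
 [0.5535 0.1535 0.036 ]
 [0.5224 0.1567 0.036 ]
 [0.5373 0.2492 0.036 ]]
pins [[0.5669 0.2206 0.052 ]
 [0.5304 0.2269 0.052 ]] [0.5486 0.2238 0.052 ]
mid (413.08, 215.41333333333336) [[ 0.5765 -0.3702  0.014 ]]
big (370.4133333333333, 264.08) [[ 0.4514 -0.2498  0.016 ]]
small (421.24666666666667, 273.24666666666667) [[ 0.4254 -0.38    0.011 ]]
scene proj of mid [[187.7707 203.813 ]]
scene proj open [[303.3205 213.541 ]]
```

View pics/c4.png

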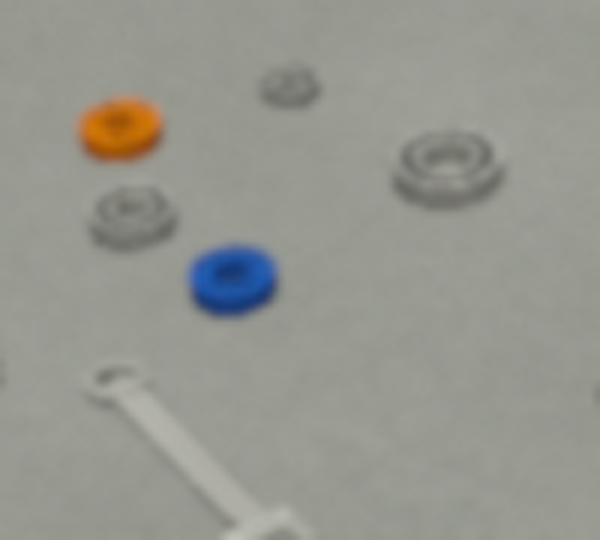

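Measured so far:
- Bearing at about (0.5765, -0.370).
- Knob axis at about (0.513, 0.021).
- Station +y at about 80° from world x.
- Pins at station y of about 121 mm, so the contact centre is at about 97 mm.

That puts the nest at about (0.543, 0.193). I'll check the knob's bar angle and plan the first move.

```bash
cat >> h.py <<'E'
from scipy.spatial.transform import Rotation as Ro
def Rt(yawjaw): # tool x down, y at yaw (deg)
    a=np.radians(yawjaw); x=np.array([0,0,-1.]); y=np.array([np.cos(a),np.sin(a),0]); return np.column_stack([x,y,np.cross(x,y)])
def plan(p,yaw):
    s=bot.get_state(); R=Ro.from_rotvec(s["orientation"]).as_matrix()
    print("t",round(s["t"],2),"pos",s["eef_pos"].round(4),"jawyaw",round(np.degrees(np.arctan2(R[1,1],R[0,1])),2),"tilt",R[:,0].round(4),"op",round(s["opening"],4),"j",s["joints"].round(3))
    print("F",s["ft_force"].round(2),"M",s["moment"].round(3))
    d=R.T@(np.array(p)-s["eef_pos"])/.04
    r=Ro.from_matrix(R.T@Rt(yaw)).as_rotvec()/np.radians(8)
    print("shift units in CURRENT tool axes",d.round(3),"turn units",r.round(3),"axes y,z",R[:,1].round(3),R[:,2].round(3))
    print("shift units in TARGET tool axes",(Rt(yaw).T@(np.array(p)-s["eef_pos"])/.04).round(3))
E
python3 - <<'E'
from h import *
plan([.5765,-.370,.12],-10)
plan([.5765,-.370,.12],170)
T=cv2.imread("pics/top0.png")
c=T[215:265,238:288]; c=np.clip((c.astype(float)-0)*3,0,255).astype(np.uint8)
cv2.imwrite("pics/knob.png",cv2.resize(c,None,fx=12,fy=12,interpolation=cv2.INTER_CUBIC))
E
```

```text
t 0.1 pos [ 0.1976 -0.566   0.2177] jawyaw -70.76 tilt [-4.0e-04  1.6e-03 -1.0e+00] op 0.093 j [-1.32   0.131  1.489  0.     1.523 -0.085]
F [-0.62  0.41 -0.35] M [ 0.023  0.016 -0.001]
shift units in CURRENT tool axes [  2.447  -1.501 -10.558] turn units [-7.595e+00 -7.000e-03  1.000e-02] axes y,z [ 0.329 -0.944 -0.002] [-0.944 -0.329 -0.   ]
shift units in TARGET tool axes [ 2.443  8.478 -6.47 ]
t 0.1 pos [ 0.1976 -0.566   0.2177] jawyaw -70.76 tilt [-4.0e-04  1.6e-03 -1.0e+00] op 0.093 j [-1.32   0.131  1.489  0.     1.523 -0.085]
F [-0.62  0.41 -0.35] M [ 0.023  0.016 -0.001]
shift units in CURRENT tool axes [  2.447  -1.501 -10.558] turn units [1.4905e+01 1.2000e-02 8.0000e-03] axes y,z [ 0.329 -0.944 -0.002] [-0.944 -0.329 -0.   ]
shift units in TARGET tool axes [ 2.443 -8.478  6.47 ]
```

View pics/knob.png

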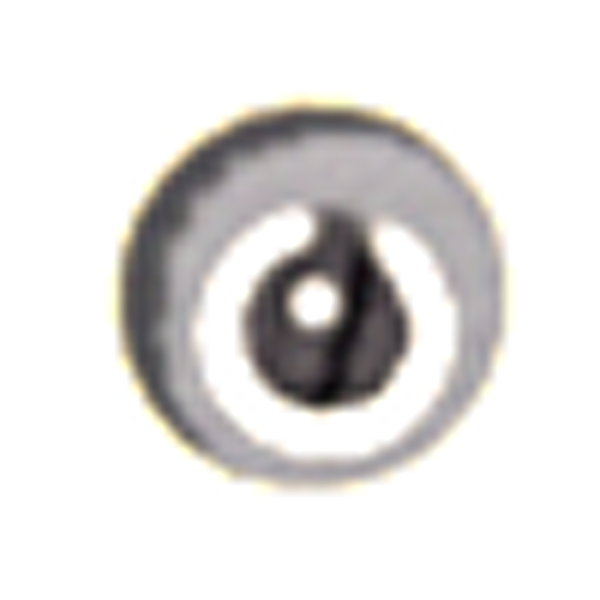

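```bash
python3 -m creep '[[0,0,0,-0.95,0,0,0.5],[0,0,0,-0.95,0,0,0.5],[0,0,0,-0.95,0,0,0.5],[0,0,0,-0.95,0,0,0.5],[0,0,0,-0.95,0,0,0.5],[0,0,0,-0.95,0,0,0.5],[0,0,0,-0.95,0,0,0.5],[0,0,0,-0.95,0,0,0.5]]' 25
python3 -m creep '[[0.1,0.7,-0.54,0,0,0,0.5],[0.1,0.7,-0.54,0,0,0,0.5],[0.1,0.7,-0.54,0,0,0,0.5],[0.1,0.7,-0.54,0,0,0,0.5],[0.1,0.7,-0.54,0,0,0,0.5],[0.1,0.7,-0.54,0,0,0,0.5],[0.1,0.7,-0.54,0,0,0,0.5],[0.1,0.7,-0.54,0,0,0,0.5],[0.1,0.7,-0.54,0,0,0,0.5],[0.1,0.7,-0.54,0,0,0,0.5],[0.1,0.7,-0.54,0,0,0,0.5],[0,0,0,0,0,0,0.5]]'
python3 - <<'E'
from h import *
plan([.5765,-.370,.06],-10)
for z in(.012,.03,.066): print(z,(proj("top",[[.513,.0209,z]])[0]-[238,215]+.5)*12-.5)
E
```

```text
t: 0.9
eef_pos: [0.1976, -0.5661, 0.218]
orientation: [1.333, 1.126, -1.332]
ft_force: [0.2, 0.1, 0.2]
opening: 0.0699
t: 2.1
eef_pos: [0.5449, -0.3824, 0.1729]
orientation: [1.335, 1.126, -1.333]
ft_force: [-0.4, 0.4, -0.3]
opening: 0.0697
t 2.1 pos [ 0.5449 -0.3824  0.1729] jawyaw -9.73 tilt [-6.0e-04  2.4e-03 -1.0e+00] op 0.0697 j [-6.900e-01  3.310e-01  1.340e+00  1.000e-03  1.472e+00 -5.200e-01]
F [-0.44  0.35 -0.32] M [-0.085 -0.072  0.05 ]
shift units in CURRENT tool axes [ 2.823  0.728 -0.432] turn units [ 0.033 -0.016  0.007] axes y,z [ 0.986 -0.169 -0.001] [-0.169 -0.986 -0.002]
shift units in TARGET tool axes [ 2.823  0.723 -0.442]
0.012 [328.91062644 338.09949481]
0.03 [324.69097863 327.56965271]
0.066 [315.82247448 305.4381589 ]
```

```bash
python3 -m creep '[[0.6,0.24,-0.145,0,0,0,0.5],[0.6,0.24,-0.145,0,0,0,0.5],[0.6,0.24,-0.145,0,0,0,0.5],[0.6,0,0,0,0,0,0.5],[0.4,0,0,0,0,0,0.5],[0,0,0,0,0,0,0.5]]'
python3 - <<'E'
from h import *
f=bot.grab_frame("scene"); crop(f,150,150,120,100,6,"pics/d1.png")
f=bot.grab_frame("top"); crop(f,350,170,120,100,6,"pics/d2.png")
plan([.5765,-.370,.005],-10)
E
```

```text
t: 2.7
eef_pos: [0.571, -0.3725, 0.0589]
orientation: [1.336, 1.128, -1.339]
ft_force: [-0.2, 0.5, 0.4]
opening: 0.0699
t 2.8 pos [ 0.5731 -0.374   0.063 ] jawyaw -9.99 tilt [-3.e-04  1.e-04 -1.e+00] op 0.0698 j [-0.653  0.466  1.376 -0.     1.3   -0.479]
F [0.16 0.15 1.43] M [-0.066 -0.097  0.012]
shift units in CURRENT tool axes [ 1.449  0.066 -0.113] turn units [ 0.001 -0.     0.002] axes y,z [ 0.985 -0.173 -0.   ] [-0.173 -0.985 -0.   ]
shift units in TARGET tool axes [ 1.449  0.065 -0.113]
```

View pics/d1.png

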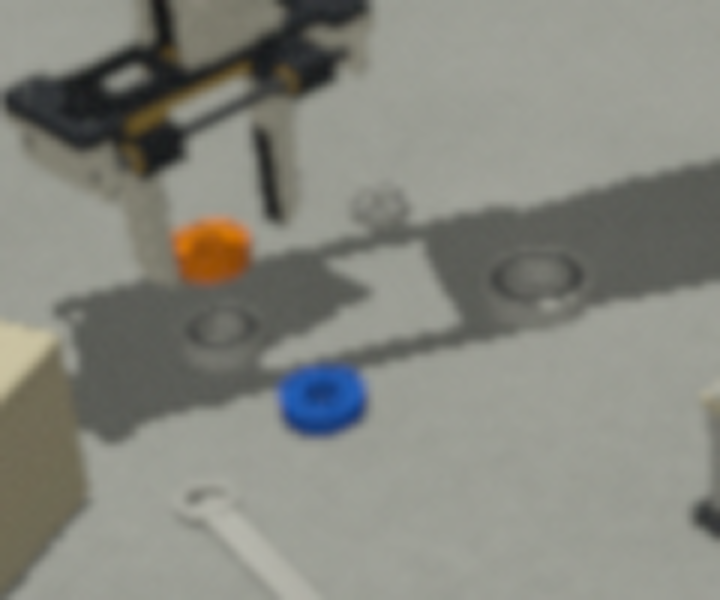

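View pics/d2.png

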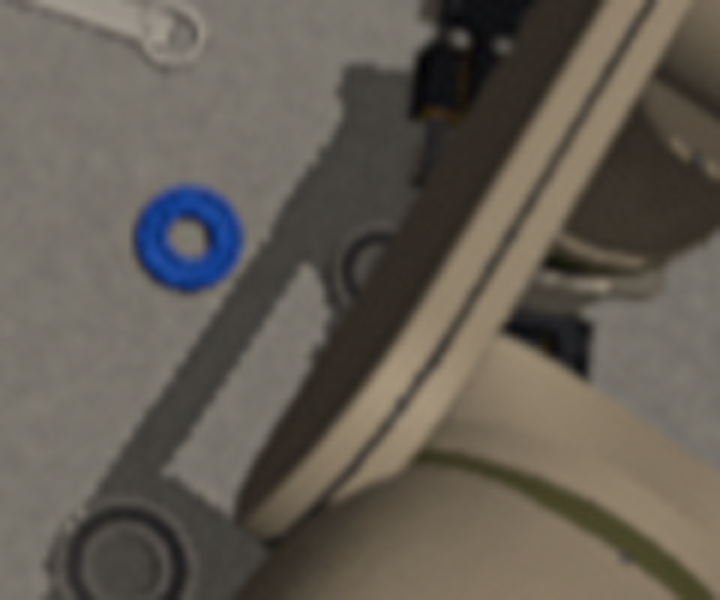

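```bash
python3 -c "
from h import *
print((proj('scene',[bot.get_state()['eef_pos'],[.5765,-.37,.007],[.5765,-.37,.014]])-150)*6)"
python3 -m creep '[[0.4,0.065,-0.113,0,0,0,0.5],[0.4,0,0,0,0,0,0.5],[0.0,0,0,0,0,0,0.5],[0,0,0,0,0,0,0.5]]'
python3 - <<'E'
from h import *
f=bot.grab_frame("scene"); crop(f,150,150,120,100,6,"pics/d3.png")
plan([.5765,-.370,.005],-10)
E
```

```text
[[213.86774072 242.96523936]
 [228.68483893 333.41801784]
 [227.07295177 322.9588041 ]]
t: 3.2
eef_pos: [0.5762, -0.369, 0.0295]
orientation: [1.336, 1.124, -1.337]
ft_force: [-0.8, 0.1, -0.4]
opening: 0.0694
t 3.25 pos [ 0.5768 -0.3695  0.0304] jawyaw -9.95 tilt [-5.e-04  3.e-04 -1.e+00] op 0.07 j [-0.645  0.503  1.39  -0.     1.249 -0.471]
F [ 0.69 -0.32  0.13] M [-0.035 -0.058 -0.031]
shift units in CURRENT tool axes [ 0.636 -0.004  0.014] turn units [ 0.006 -0.001  0.004] axes y,z [ 0.985 -0.173 -0.001] [-0.173 -0.985 -0.   ]
shift units in TARGET tool axes [ 0.636 -0.004  0.014]
```

View pics/d3.png

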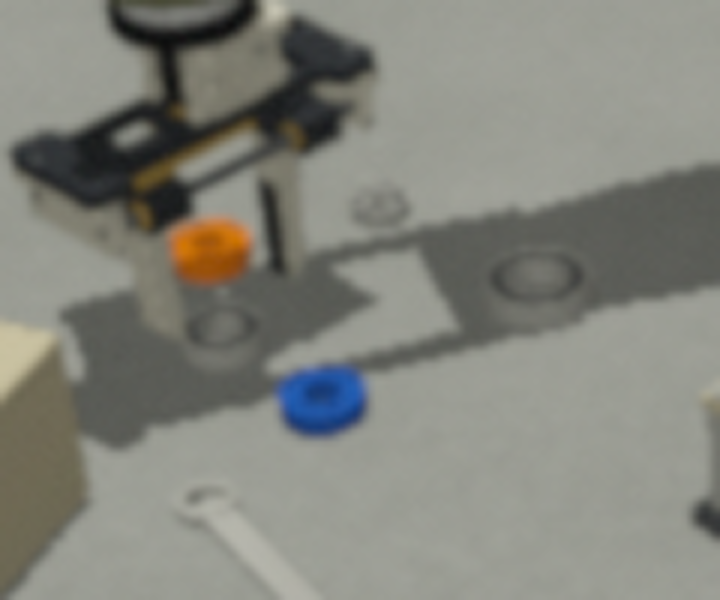

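```bash
python3 -m creep '[[0.3,0,0.04,0,0,0,0.5],[0.3,0,0,0,0,0,0.5],[0,0,0,0,0,0,0.5],[0,0,0,0,0,0,0.5]]' 20
python3 -m creep '[[0,0,0,0,0,0,-0.2],[0,0,0,0,0,0,-0.2],[0,0,0,0,0,0,-0.2],[0,0,0,0,0,0,-0.2],[0,0,0,0,0,0,-0.2],[0,0,0,0,0,0,-0.2]]' 20
python3 - <<'E'
from h import *
f=bot.grab_frame("scene"); crop(f,150,150,120,100,6,"pics/d4.png")
plan([.5765,-.370,.005],-10)
E
```

```text
t: 3.65
eef_pos: [0.576, -0.3707, 0.0056]
orientation: [1.336, 1.124, -1.337]
ft_force: [0.1, -0.5, -0.3]
opening: 0.0695
t: 4.25
eef_pos: [0.577, -0.3714, 0.0072]
orientation: [1.336, 1.121, -1.336]
ft_force: [1.0, -0.1, 2.8]
opening: 0.0462
t 4.3 pos [ 0.577  -0.3714  0.0072] jawyaw -9.96 tilt [ 9.e-04 -6.e-04 -1.e+00] op 0.0461 j [-0.647  0.532  1.397  0.     1.212 -0.473]
F [ 0.06 -0.12  2.74] M [-0.008 -0.216 -0.006]
shift units in CURRENT tool axes [ 0.055 -0.019 -0.032] turn units [ 0.005  0.003 -0.007] axes y,z [ 0.985 -0.173  0.001] [-0.173 -0.985  0.   ]
shift units in TARGET tool axes [ 0.055 -0.019 -0.032]
```

View pics/d4.png

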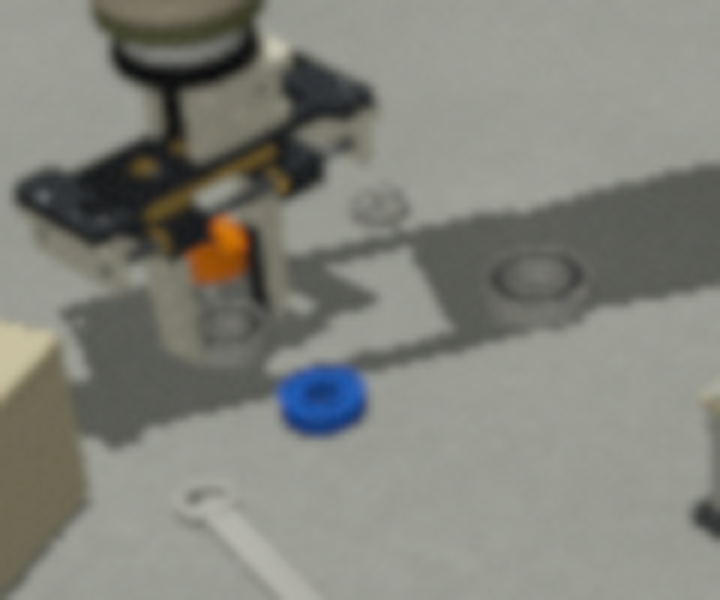

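Bearing gripped (opening 46 mm). I'll lift it and check.

```bash
python3 -m creep '[[-0.2,0,0,0,0,0,-0.2],[-0.5,0,0,0,0,0,-0.2],[-0.8,0,0,0,0,0,-0.2],[-0.8,0,0,0,0,0,-0.2],[-0.8,0,0,0,0,0,-0.2],[-0.5,0,0,0,0,0,-0.2],[0,0,0,0,0,0,-0.2],[0,0,0,0,0,0,-0.2]]' 30
python3 - <<'E'
from h import *
f=bot.grab_frame("scene"); crop(f,150,130,120,100,6,"pics/d5.png")
plan([.5436,.1942,.14],-10)
E
```

```text
t: 5.1
eef_pos: [0.5764, -0.3711, 0.1502]
orientation: [1.336, 1.122, -1.336]
ft_force: [-0.3, 0.3, -1.4]
opening: 0.0457
t 5.15 pos [ 0.5758 -0.3706  0.1488] jawyaw -9.96 tilt [-0.002   0.0014 -1.    ] op 0.0457 j [-0.647  0.397  1.302 -0.     1.444 -0.473]
F [ 0.83 -0.4  -2.25] M [-0.055 -0.062 -0.087]
shift units in CURRENT tool axes [  0.242  -3.235 -13.768] turn units [ 0.005 -0.008  0.016] axes y,z [ 0.985 -0.173 -0.002] [-0.173 -0.985 -0.001]
shift units in TARGET tool axes [  0.22   -3.245 -13.765]
```

View pics/d5.png

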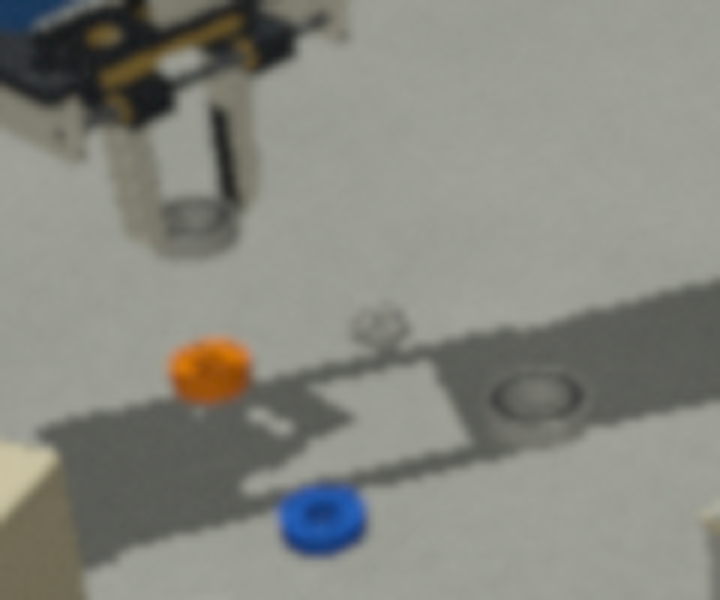

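```bash
python3 -m creep '[[0,-0.1,-0.4,0,0,0,-0.2],[0,-0.18,-0.76,0,0,0,-0.2],[0,-0.18,-0.76,0,0,0,-0.2],[0,-0.18,-0.76,0,0,0,-0.2],[0,-0.18,-0.76,0,0,0,-0.2],[0,-0.18,-0.76,0,0,0,-0.2],[0,-0.18,-0.76,0,0,0,-0.2],[0,-0.18,-0.76,0,0,0,-0.2],[0,-0.18,-0.76,0,0,0,-0.2],[0,-0.18,-0.76,0,0,0,-0.2],[0,-0.18,-0.76,0,0,0,-0.2],[0,-0.18,-0.76,0,0,0,-0.2]]'
python3 -m creep '[[0,-0.18,-0.76,0,0,0,-0.2],[0,-0.18,-0.76,0,0,0,-0.2],[0,-0.18,-0.76,0,0,0,-0.2],[0,-0.18,-0.76,0,0,0,-0.2],[0,-0.18,-0.76,0,0,0,-0.2],[0,-0.18,-0.76,0,0,0,-0.2],[0,-0.1,-0.4,0,0,0,-0.2],[0,0,0,0,0,0,-0.2],[0,0,0,0,0,0,-0.2],[0,0,0,0,0,0,-0.2]]'
python3 - <<'E'
from h import *
plan([.5436,.1942,.09],-10)
E
```

```text
t: 6.35
eef_pos: [0.5535, -0.0103, 0.148]
orientation: [1.334, 1.125, -1.339]
ft_force: [1.1, -0.7, -0.5]
opening: 0.046
t: 7.35
eef_pos: [0.543, 0.1906, 0.15]
orientation: [1.336, 1.121, -1.338]
ft_force: [-0.0, -0.2, -1.8]
opening: 0.046
t 7.35 pos [0.543  0.1906 0.15  ] jawyaw -10.02 tilt [-9.e-04 -7.e-04 -1.e+00] op 0.046 j [ 0.249  0.107  1.639 -0.     1.396  0.424]
F [-0.02 -0.17 -1.77] M [-0.044 -0.057 -0.011]
shift units in CURRENT tool axes [ 1.501e+00 -1.000e-03 -9.200e-02] turn units [-0.002  0.006  0.005] axes y,z [ 0.985 -0.174 -0.001] [-0.174 -0.985  0.001]
shift units in TARGET tool axes [ 1.501 -0.002 -0.09 ]
```

```bash
python3 -m creep '[[0.5,0,-0.09,0,0,0,-0.2],[0.5,0,0,0,0,0,-0.2],[0.5,0,0,0,0,0,-0.2],[0.4,0,0,0,0,0,-0.2],[0,0,0,0,0,0,-0.2],[0,0,0,0,0,0,-0.2]]'
python3 - <<'E'
from h import *
f=bot.grab_frame("scene"); crop(f,290,190,110,90,7,"pics/e1.png")
f=bot.grab_frame("top"); crop(f,150,180,150,110,5,"pics/e2.png")
plan([.5436,.1942,.044],-10)
E
```

```text
t: 7.95
eef_pos: [0.5438, 0.1949, 0.0747]
orientation: [1.336, 1.122, -1.337]
ft_force: [0.2, 0.9, -1.3]
opening: 0.0457
t 8.05 pos [0.5448 0.1954 0.076 ] jawyaw -9.98 tilt [ 1.9e-03  5.0e-04 -1.0e+00] op 0.0459 j [ 0.256  0.184  1.697 -0.     1.259  0.43 ]
F [ 0.41  0.01 -1.02] M [-0.001 -0.066  0.05 ]
shift units in CURRENT tool axes [ 0.801 -0.025  0.036] turn units [ 0.003 -0.006 -0.013] axes y,z [ 0.985 -0.173  0.002] [-0.173 -0.985 -0.001]
shift units in TARGET tool axes [ 0.801 -0.023  0.036]
```

View pics/e1.png

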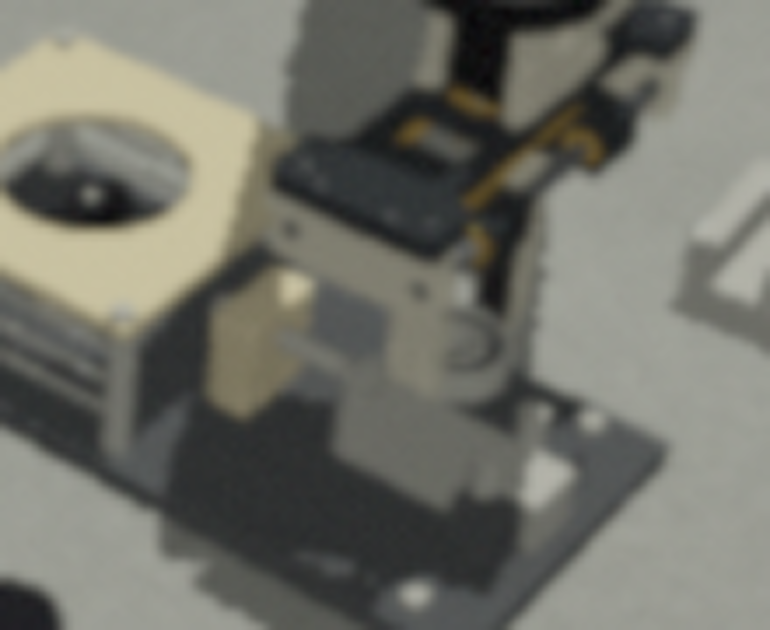

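View pics/e2.png

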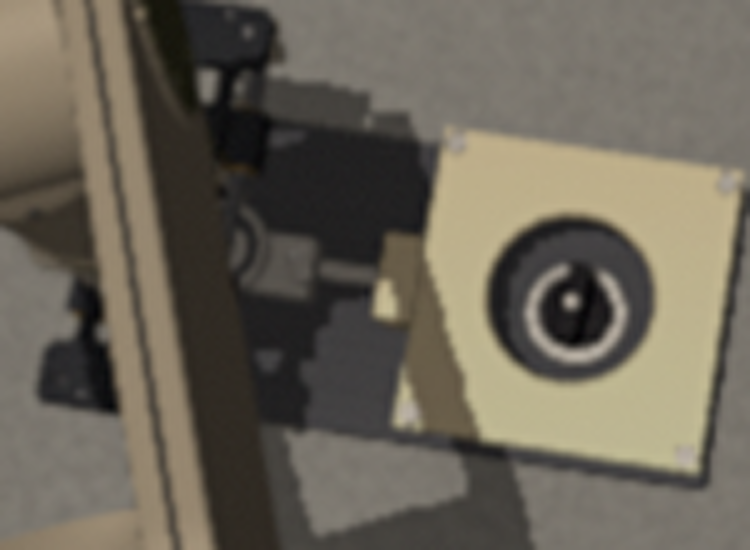

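```bash
python3 - <<'E'
from h import *
u=np.array([.1736,.9848]); op=np.array([.513,.0209])
e=ray("top",[(268/5+150-.4,243/5+180-.4)],.083)[0][:2]
print("edge y",(e-op)@u-.085, "x",(e-op)@[u[1],-u[0]],"-> centre y", (e-op)@u-.085+.0235)
t=bot.get_state()["eef_pos"][:2]; print("tcp y",(t-op)@u-.085,(t-op)@[u[1],-u[0]])
f=bot.grab_frame("top"); crop(f,180,205,60,50,12,"pics/e3.png")
E
```

```text
edge y 0.06659552380282245 x 0.003905498593309172 -> centre y 0.09009552380282246
tcp y 0.0924048387123871 0.0009769944580046183
```

View pics/e3.png

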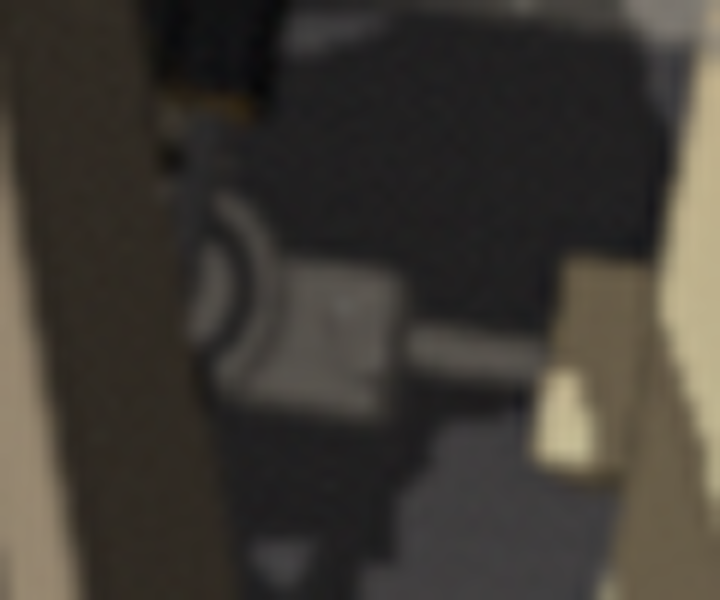

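```bash
python3 - <<'E'
from h import *
u=np.array([.1736,.9848]); op=np.array([.513,.0209])
T=cv2.imread("pics/top0.png")[:,:,::-1]
crop(T,170,215,60,40,13,"pics/e4.png")
for p in [(238,215),(240,205),(238,232)]:
    e=ray("top",[(p[0]/5+160-.4,p[1]/5+190-.4)],.049)[0][:2]; print((e-op)@u-.085,(e-op)@[u[1],-u[0]])
# where y=60 face and pins expected
for y,x,z in[(.060,-.009,.049),(.060,.009,.049),(.0627,0,.049),(.1211,.017,.052),(.1211,-.017,.052)]:
    w=op+(y+.085)*u+x*np.array([u[1],-u[0]]); print(y,x,(proj("top",[[*w,z]])[0]-[170,215]+.5)*13)
E
```

```text
0.06195059539802379 -0.0012956876028973347
0.06190441585559599 0.003919094443327161
0.06031349160292539 -0.009873763995317189
0.06 -0.009 [492.52620419 275.36608039]
0.06 0.009 [509.65683852 185.44621652]
0.0627 0 [487.61592138 228.25190665]
0.1211 0.017 [210.35080024  96.39835209]
0.1211 -0.017 [176.19226633 265.84924438]
```

View pics/e4.png

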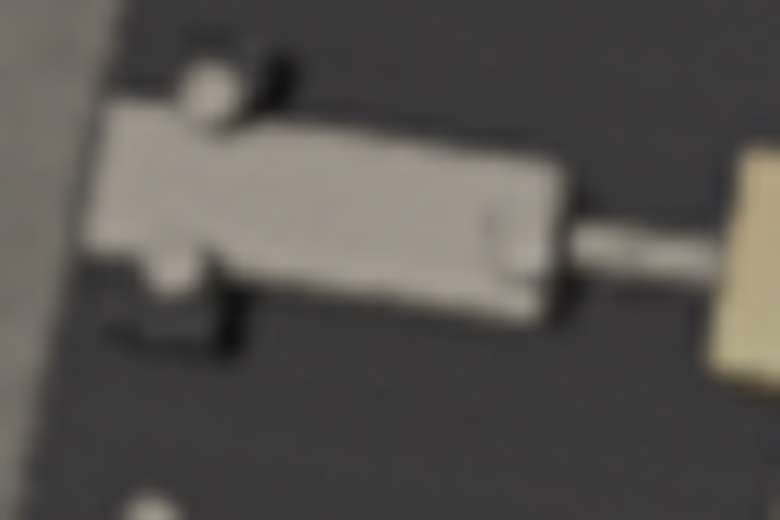

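```bash
python3 -m creep '[[0.3,-0.02,0,0,0,0,-0.2],[0.3,0,0,0,0,0,-0.2],[0.1,0,0,0,0,0,-0.2],[0,0,0,0,0,0,-0.2],[0,0,0,0,0,0,-0.2]]'
python3 -m creep '[[0.05,0,0,0,0,0,-0.2],[0,0,0,0,0,0,-0.2],[0,0,0,0,0,0,-0.2]]'
python3 -c "
from h import *
plan([.5436,.1942,.043],-10)"
```

```text
t: 8.6
eef_pos: [0.5427, 0.1956, 0.0463]
orientation: [1.336, 1.122, -1.337]
ft_force: [0.3, -0.0, -1.2]
opening: 0.0461
t: 8.9
eef_pos: [0.5432, 0.1957, 0.0449]
orientation: [1.336, 1.122, -1.336]
ft_force: [-0.5, 0.9, -1.1]
opening: 0.0461
t 8.9 pos [0.5432 0.1957 0.0449] jawyaw -9.96 tilt [ 4.e-04  1.e-04 -1.e+00] op 0.0461 j [0.257 0.22  1.718 0.    1.204 0.431]
F [-0.53  0.86 -1.06] M [-0.045 -0.078  0.075]
shift units in CURRENT tool axes [0.047 0.017 0.034] turn units [ 0.005 -0.001 -0.003] axes y,z [ 0.985 -0.173  0.   ] [-0.173 -0.985 -0.   ]
shift units in TARGET tool axes [0.047 0.017 0.034]
```

```bash
python3 -m creep '[[0.03,0,0.02,0,0,0,-0.2],[0,0,0,0,0,0,-0.2],[0,0,0,0,0,0,-0.2]]'
python3 -m creep '[[0.03,0,0,0,0,0,-0.2],[0,0,0,0,0,0,-0.2],[0,0,0,0,0,0,-0.2]]'
```

```text
t: 9.2
eef_pos: [0.5428, 0.1948, 0.0434]
orientation: [1.336, 1.122, -1.336]
ft_force: [0.8, 0.2, -1.0]
opening: 0.0461
t: 9.5
eef_pos: [0.5431, 0.1949, 0.0432]
orientation: [1.336, 1.122, -1.336]
ft_force: [-2.9, -0.7, 5.2]
opening: 0.046
```

Contact with the bar (about 5 N). I'll release and retreat.

```bash
python3 -m creep '[[0,0,0,0,0,0,0.0],[0,0,0,0,0,0,0.15],[0,0,0,0,0,0,0.4],[0,0,0,0,0,0,0.4],[0,0,0,0,0,0,0.4],[-0.3,0,0,0,0,0,0.4],[-0.8,0,0,0,0,0,0.4],[-0.8,0,0,0,0,0,0.4],[-0.8,0,0,0,0,0,0.4],[-0.5,0,0,0,0,0,0.4],[0,0,0,0,0,0,0.4]]'
python3 -c "
from h import *
plan([.513,.0209,.14],76)"
```

```text
t: 10.6
eef_pos: [0.5454, 0.1955, 0.1755]
orientation: [1.341, 1.118, -1.329]
ft_force: [0.2, 0.4, 0.3]
opening: 0.0651
t 10.6 pos [0.5454 0.1955 0.1755] jawyaw -9.96 tilt [ 0.0075  0.002  -1.    ] op 0.0651 j [0.256 0.091 1.61  0.    1.433 0.429]
F [0.18 0.38 0.35] M [ 0.015 -0.099  0.056]
shift units in CURRENT tool axes [ 0.873 -0.048  4.442] turn units [-10.744   0.019  -0.058] axes y,z [ 0.985 -0.173  0.007] [-0.173 -0.985 -0.003]
shift units in TARGET tool axes [ 0.888 -4.431  0.271]
```

```bash
python3 -m creep '[[0,0,0.4,0,0,0,-0.4],[0,0,0.7,0,0,0,-0.4],[0,0,0.7,0,0,0,-0.4],[0,0,0.7,0,0,0,-0.4],[0,0,0.7,0,0,0,-0.4],[0,0,0.7,0,0,0,-0.4],[0,-0.05,0.5,0,0,0,-0.4],[0,0,0,0,0,0,-0.4]]'
python3 - <<'E'
from h import *
f=bot.grab_frame("scene"); crop(f,290,190,110,90,7,"pics/f1.png")
f=bot.grab_frame("top"); crop(f,150,180,150,110,5,"pics/f2.png")
E
```

```text
t: 11.4
eef_pos: [0.5085, 0.019, 0.1684]
orientation: [1.336, 1.122, -1.341]
ft_force: [-0.8, 0.5, 0.2]
opening: 0.0277
```

View pics/f1.png

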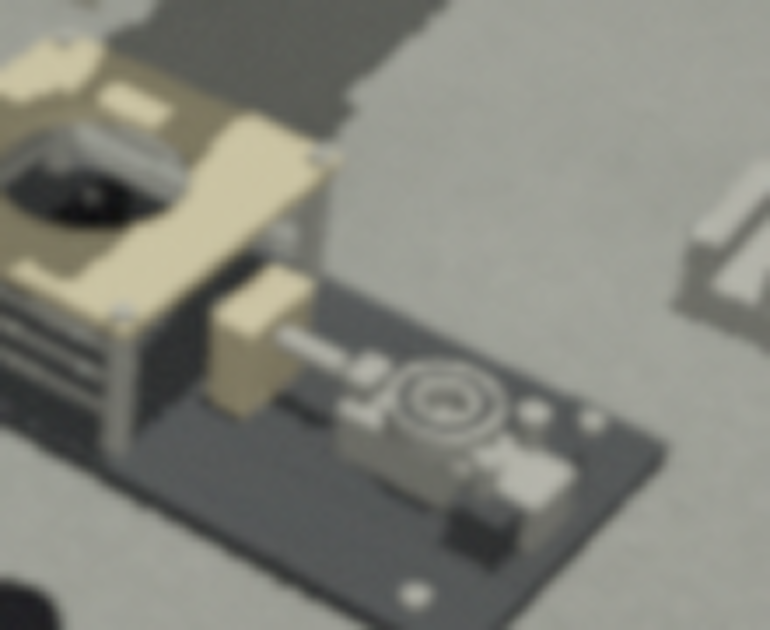

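View pics/f2.png

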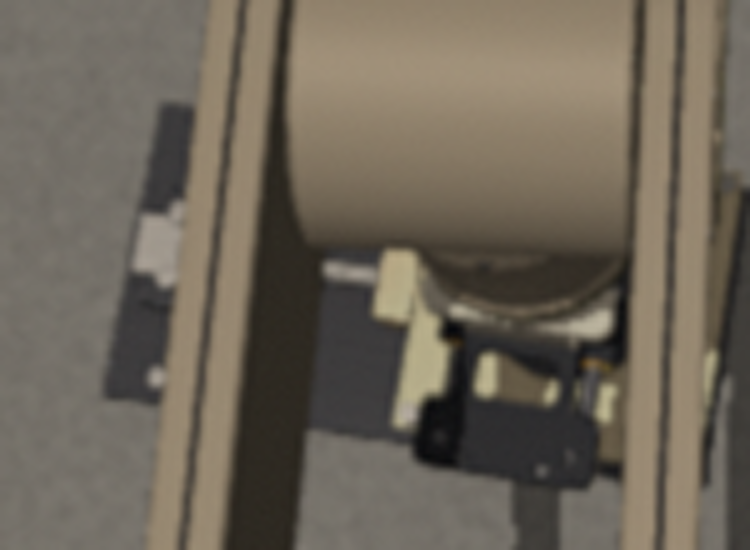

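```bash
python3 - <<'E'
from h import *
a=ray("top",[((x+.5)/12+238-.5,(y+.5)/12+215-.5) for x,y in((368,255),(335,385),(315,303),(345,208))],.066)
for i,j in((1,0),(2,3)):
    d=a[i]-a[j]; print(np.degrees(np.arctan2(-d[1],-d[0])),np.linalg.norm(d))
plan([.513,.0209,.14],76)
E
```

```text
-14.96424033467058 0.027893011665891615
-18.16218287620994 0.020800419706927885
t 11.5 pos [0.5094 0.0212 0.169 ] jawyaw -10.05 tilt [-2.1e-03  3.0e-04 -1.0e+00] op 0.0283 j [-0.059 -0.084  1.797  0.     1.431  0.116]
F [-0.02  0.26  0.3 ] M [-0.018 -0.041  0.028]
shift units in CURRENT tool axes [ 0.724  0.092 -0.008] turn units [-10.756  -0.011   0.012] axes y,z [ 0.985 -0.175 -0.002] [-0.175 -0.985  0.   ]
shift units in TARGET tool axes [0.724 0.014 0.09 ]
```

```bash
python3 -m creep '[[0,0,0,-0.9,0,0,-0.4],[0,0,0,-0.9,0,0,-0.4],[0,0,0,-0.9,0,0,-0.4],[0,0,0,-0.9,0,0,-0.4],[0,0,0,-0.9,0,0,-0.4],[0,0,0,-0.9,0,0,-0.4],[0,0,0,-0.9,0,0,-0.4],[0,0,0,-0.9,0,0,-0.4],[0,0,0,-0.9,0,0,-0.4],[0,0,0,-0.9,0,0,-0.4],[0,0,0,-0.9,0,0,-0.4],[0,0,0,-0.8,0,0,-0.4]]'
python3 - <<'E'
from h import *
plan([.513,.0209,.11],75)
E
```

```text
t: 12.7
eef_pos: [0.51, 0.0228, 0.1695]
orientation: [0.192, 1.564, -0.192]
ft_force: [1.0, 0.4, 0.8]
opening: 0.0281
t 12.7 pos [0.51   0.0228 0.1695] jawyaw 76.01 tilt [-1.2e-03  3.0e-04 -1.0e+00] op 0.0281 j [-0.056 -0.083  1.796  0.     1.431 -1.383]
F [1.04 0.42 0.8 ] M [-0.005 -0.152 -0.012]
shift units in CURRENT tool axes [ 1.487 -0.028  0.085] turn units [ 0.126 -0.009 -0.   ] axes y,z [0.242 0.97  0.   ] [ 0.97  -0.242 -0.001]
shift units in TARGET tool axes [ 1.487 -0.027  0.084]
```

```bash
python3 -m creep '[[0.5,-0.02,0.08,0.2,0,0,-0.4],[0.5,0,0,0,0,0,-0.4],[0.5,0,0,0,0,0,-0.4],[0.3,0,0,0,0,0,-0.4],[0,0,0,0,0,0,-0.4],[0,0,0,0,0,0,-0.4]]'
python3 - <<'E'
from h import *
f=bot.grab_frame("scene"); crop(f,240,150,120,90,6,"pics/g1.png")
plan([.513,.0209,.038],74)
E
```

```text
t: 13.3
eef_pos: [0.5133, 0.0206, 0.0984]
orientation: [0.218, 1.56, -0.218]
ft_force: [0.3, 1.6, -0.9]
opening: 0.028
t 13.35 pos [0.5139 0.0205 0.0991] jawyaw 74.06 tilt [ 0.001 -0.    -1.   ] op 0.0279 j [-0.06  -0.011  1.859  0.     1.293 -1.353]
F [-0.7   0.57 -0.65] M [ 0.041 -0.184 -0.021]
shift units in CURRENT tool axes [ 1.527  0.003 -0.025] turn units [ 0.008  0.007 -0.002] axes y,z [0.275 0.962 0.   ] [ 0.962 -0.275  0.001]
shift units in TARGET tool axes [ 1.527  0.004 -0.023]
```

View pics/g1.png

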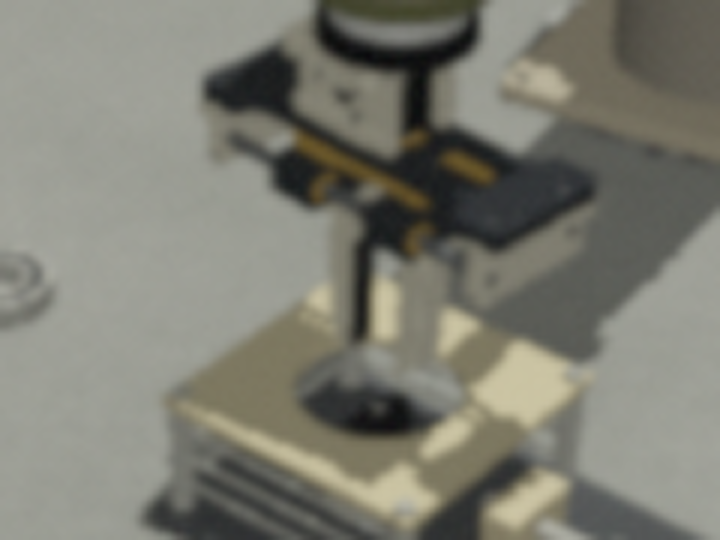

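```bash
python3 -m creep '[[0.4,0,-0.02,0,0,0,-0.4],[0.4,0,0,0,0,0,-0.4],[0.3,0,0,0,0,0,-0.4],[0.0,0,0,0,0,0,-0.4],[0,0,0,0,0,0,-0.4]]'
python3 -m creep '[[0.2,0,0,0,0,0,-0.4],[0.15,0,0,0,0,0,-0.4],[0.0,0,0,0,0,0,-0.4],[0,0,0,0,0,0,-0.4]]'
python3 - <<'E'
from h import *
plan([.513,.0209,.038],74)
E
```

```text
t: 13.85
eef_pos: [0.5129, 0.0205, 0.0548]
orientation: [0.219, 1.559, -0.219]
ft_force: [-1.1, 0.1, 0.3]
opening: 0.0277
t: 14.25
eef_pos: [0.5123, 0.0205, 0.04]
orientation: [0.219, 1.56, -0.219]
ft_force: [-0.4, -0.1, -0.1]
opening: 0.0279
t 14.25 pos [0.5123 0.0205 0.04  ] jawyaw 74.04 tilt [-6.e-04  0.e+00 -1.e+00] op 0.0279 j [-0.06   0.062  1.902  0.     1.178 -1.352]
F [-0.41 -0.08 -0.05] M [-0.017 -0.133  0.027]
shift units in CURRENT tool axes [0.05  0.015 0.014] turn units [ 0.005 -0.004  0.001] axes y,z [ 0.275  0.961 -0.   ] [ 0.961 -0.275 -0.001]
shift units in TARGET tool axes [0.05  0.015 0.014]
```

```bash
python3 -m creep '[[0.05,0.015,0.014,0,0,0,-0.7],[0,0,0,0,0,0,-1],[0,0,0,0,0,0,-1],[0,0,0,0,0,0,-1],[0,0,0,0,0,0,-1],[0,0,0,0,0,0,-1],[0,0,0,0,0,0,-1]]' 55
python3 - <<'E'
from h import *
plan([.513,.0209,.038],74)
E
```

```text
t: 14.95
eef_pos: [0.5132, 0.0206, 0.0383]
orientation: [0.218, 1.56, -0.219]
ft_force: [-0.8, -4.8, 0.8]
opening: 0.0115
t 14.95 pos [0.5132 0.0206 0.0383] jawyaw 74.04 tilt [-1.e-04 -5.e-04 -1.e+00] op 0.0115 j [-5.900e-02  6.600e-02  1.901e+00 -1.000e-03  1.174e+00 -1.351e+00]
F [-0.84 -4.81  0.84] M [-0.789  0.079  0.107]
shift units in CURRENT tool axes [ 0.007  0.007 -0.007] turn units [0.005 0.    0.004] axes y,z [ 0.275  0.961 -0.001] [ 0.961 -0.275  0.   ]
shift units in TARGET tool axes [ 0.007  0.007 -0.007]
```

```bash
cat > r.py <<'E'
from h import *
s=bot.get_state(); R=Ro.from_rotvec(s["orientation"]).as_matrix()
print("t %.2f yaw %.2f j6 %.4f Mz %.3f tau6 %.3f op %.4f"%(s["t"],np.degrees(np.arctan2(R[1,1],R[0,1])),s["joints"][5],s["moment"][2],s["tau"][5],s["opening"]),"F",s["ft_force"].round(1),"pos",s["eef_pos"].round(4))
E
python3 -m creep '[[0,-0.01,0,0.3,0,0,-1],[0,0,0,0.3,0,0,-1],[0,0,0,0.3,0,0,-1],[0,0,0,0.3,0,0,-1]]' >/dev/null; python3 r.py
python3 -m creep '[[0,0,0,0.3,0,0,-1],[0,0,0,0.3,0,0,-1]]' >/dev/null; python3 r.py
python3 -m creep '[[0,0,0,0.3,0,0,-1],[0,0,0,0.3,0,0,-1]]' >/dev/null; python3 r.py
python3 -m creep '[[0,0,0,0.3,0,0,-1],[0,0,0,0.3,0,0,-1]]' >/dev/null; python3 r.py
```

```text
t 15.35 yaw 64.37 j6 -1.1832 Mz 0.376 tau6 -0.467 op 0.0114 F [ 0.3 -0.5 -0.1] pos [0.5133 0.0208 0.0383]
t 15.55 yaw 59.57 j6 -1.0995 Mz 0.385 tau6 -0.465 op 0.0117 F [ 1.5  0.4 -1.2] pos [0.5134 0.021  0.0383]
t 15.75 yaw 54.77 j6 -1.0157 Mz 0.434 tau6 -0.451 op 0.0115 F [ 1.3 -0.2 -2.4] pos [0.5135 0.0211 0.0383]
t 15.95 yaw 49.97 j6 -0.9319 Mz 0.458 tau6 -0.450 op 0.0114 F [ 1.8  0.9 -1.3] pos [0.5136 0.0212 0.0383]
```

```bash

python3 -m creep '[[0,0,0,0.15,0,0,-1],[0,0,0,0.15,0,0,-1]]' >/dev/null; python3 r.py
python3 -m creep '[[0,0,0,0.15,0,0,-1],[0,0,0,0.15,0,0,-1]]' >/dev/null; python3 r.py
python3 -m creep '[[0,0,0,0.15,0,0,-1],[0,0,0,0.15,0,0,-1]]' >/dev/null; python3 r.py
python3 -m creep '[[0,0,0,0.15,0,0,-1],[0,0,0,0.15,0,0,-1]]' >/dev/null; python3 r.py
```

```text
t 16.15 yaw 47.62 j6 -0.8909 Mz 0.423 tau6 0.039 op 0.0117 F [ 4.2  2.4 -2.7] pos [0.5136 0.0212 0.0383]
t 16.35 yaw 45.19 j6 -0.8486 Mz 0.381 tau6 -0.012 op 0.0114 F [ 5.1  3.4 -3. ] pos [0.5137 0.0213 0.0383]
t 16.55 yaw 42.79 j6 -0.8067 Mz 0.387 tau6 -0.007 op 0.0115 F [ 4.7  4.6 -4.1] pos [0.5137 0.0213 0.0383]
t 16.75 yaw 40.39 j6 -0.7648 Mz 0.455 tau6 -0.006 op 0.0118 F [ 5.2  4.8 -4.4] pos [0.5138 0.0214 0.0383]
```

```bash

python3 -m creep '[[0,0,0,0.15,0,0,-1]]' >/dev/null; python3 r.py
python3 -m creep '[[0,0,0,0.15,0,0,-1]]' >/dev/null; python3 r.py
python3 -m creep '[[0,0,0,0.15,0,0,-1]]' >/dev/null; python3 r.py
python3 -m creep '[[0,0,0,0.15,0,0,-1]]' >/dev/null; python3 r.py
```

```text
t 16.85 yaw 39.19 j6 -0.7439 Mz 0.488 tau6 -0.006 op 0.0119 F [ 4.9  4.8 -4.6] pos [0.5138 0.0214 0.0383]
t 16.95 yaw 37.99 j6 -0.7230 Mz 0.508 tau6 0.025 op 0.0116 F [ 5.3  4.4 -4.4] pos [0.5139 0.0214 0.0383]
t 17.05 yaw 36.80 j6 -0.7020 Mz 0.538 tau6 0.065 op 0.0115 F [ 5.9  4.7 -4.8] pos [0.5139 0.0214 0.0383]
t 17.15 yaw 35.60 j6 -0.6811 Mz 0.566 tau6 0.106 op 0.0116 F [ 6.4  4.7 -4.9] pos [0.5139 0.0215 0.0383]
```

```bash
python3 - <<'E'
from h import *
f=bot.grab_frame("scene"); crop(f,290,190,110,90,7,"pics/k1.png")
E
python3 r.py
```

```text
t 17.20 yaw 35.52 j6 -0.6798 Mz 0.510 tau6 0.269 op 0.0115 F [ 5.1  5.1 -4.5] pos [0.5139 0.0215 0.0383]
```

View pics/k1.png

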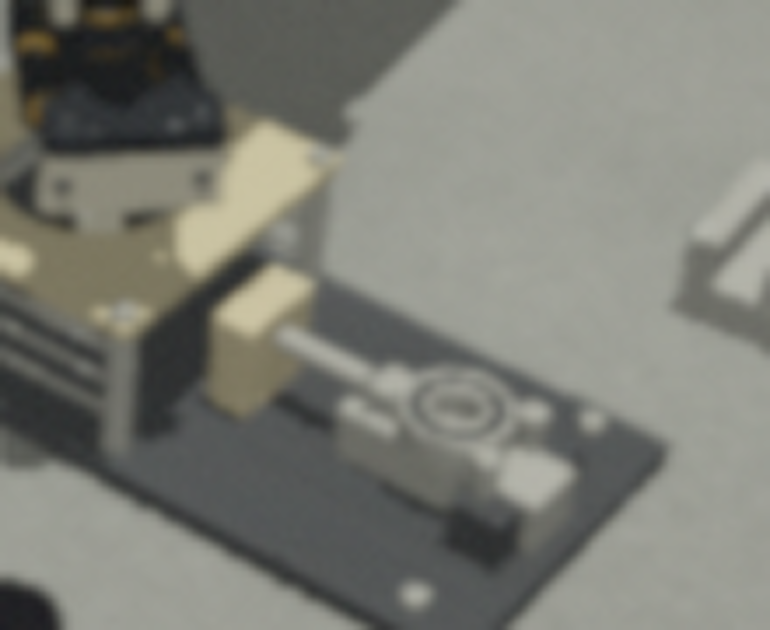

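The torque has risen steadily since yaw of about 38.7°, at 0.04 N m per 1.2°, so the bearing is on the pins. The push is now about 6 to 8 N. Two more small steps should do it.

```bash

python3 -m creep '[[0,0,0,0.15,0,0,-1]]' >/dev/null; python3 r.py
python3 -m creep '[[0,0,0,0.15,0,0,-1]]' >/dev/null; python3 r.py
```

```text
t 17.30 yaw 34.44 j6 -0.6608 Mz 0.567 tau6 -0.075 op 0.0120 F [ 6.   5.5 -7.1] pos [0.5139 0.0215 0.0383]
t 17.40 yaw 33.21 j6 -0.6394 Mz 0.618 tau6 0.160 op 0.0118 F [ 6.4  4.9 -5. ] pos [0.514  0.0215 0.0383]
```

```bash

python3 -m creep '[[0,0,0,0,0,0,-1]]' >/dev/null; python3 r.py
python3 -m creep '[[0,0,0,0,0,0,-1]]' >/dev/null; python3 r.py
python3 -m creep '[[0,0,0,0,0,0,-1]]' >/dev/null; python3 r.py
```

```text
t 17.50 yaw 33.22 j6 -0.6394 Mz 0.585 tau6 0.943 op 0.0118 F [ 6.   5.4 -5.4] pos [0.5139 0.0215 0.0383]
t 17.60 yaw 33.25 j6 -0.6401 Mz 0.560 tau6 0.616 op 0.0115 F [ 6.1  6.2 -5.2] pos [0.514  0.0215 0.0383]
t 17.70 yaw 33.26 j6 -0.6402 Mz 0.540 tau6 0.584 op 0.0113 F [ 5.7  4.7 -6.2] pos [0.514  0.0215 0.0383]
```

```bash

python3 -m creep '[[0,0,0,0,0,0,-0.7],[0,0,0,0,0,0,-0.4],[0,0,0,0,0,0,-0.4],[0,0,0,0,0,0,-0.4]]'; python3 r.py
python3 -m creep '[[-0.3,0,0,0,0,0,-0.4],[-0.5,0,0,0,0,0,-0.4],[-0.8,0,0,0,0,0,-0.4],[-0.8,0,0,0,0,0,-0.4],[-0.8,0,0,0,0,0,-0.4],[-0.5,0,0,0,0,0,-0.4],[0,0,0,0,0,0,-0.4]]'; python3 r.py
```

```text
t: 18.1
eef_pos: [0.5129, 0.0203, 0.0382]
orientation: [0.772, 1.429, -0.773]
ft_force: [-0.9, -0.6, -0.2]
opening: 0.0274
t 18.10 yaw 33.22 j6 -0.6399 Mz 0.028 tau6 0.004 op 0.0274 F [-0.9 -0.6 -0.2] pos [0.5129 0.0203 0.0382]
t: 18.8
eef_pos: [0.5155, 0.0203, 0.1912]
orientation: [0.774, 1.422, -0.769]
ft_force: [0.6, 0.3, -0.1]
opening: 0.0278
t 18.80 yaw 33.23 j6 -0.6400 Mz 0.043 tau6 -0.003 op 0.0278 F [ 0.6  0.3 -0.1] pos [0.5155 0.0203 0.1912]
```

```bash

python3 -m creep '[[0,-0.2,0.3,0,0,0,-0.4],[0,-0.4,0.6,0,0,0,-0.4],[0,-0.4,0.6,0,0,0,-0.4],[0,-0.4,0.6,0,0,0,-0.4],[0,-0.4,0.6,0,0,0,-0.4],[0,-0.4,0.6,0,0,0,-0.4],[0,-0.4,0.6,0,0,0,-0.4],[0,-0.4,0.6,0,0,0,-0.4],[0,-0.4,0.6,0,0,0,-0.4],[0,-0.2,0.3,0,0,0,-0.4],[0,0,0,0,0,0,-0.4]]'
python3 - <<'E'
from h import *
f=bot.grab_frame("scene"); cv2.imwrite("pics/z0.png",f[:,:,::-1]); crop(f,250,180,140,100,5,"pics/z1.png")
f=bot.grab_frame("top"); crop(f,150,180,150,110,5,"pics/z2.png"); crop(f,170,215,60,40,13,"pics/z3.png")
E
```

```text
t: 19.9
eef_pos: [0.5098, -0.2407, 0.1847]
orientation: [0.774, 1.431, -0.775]
ft_force: [-0.2, 0.4, -0.0]
opening: 0.0276
```

View pics/z1.png

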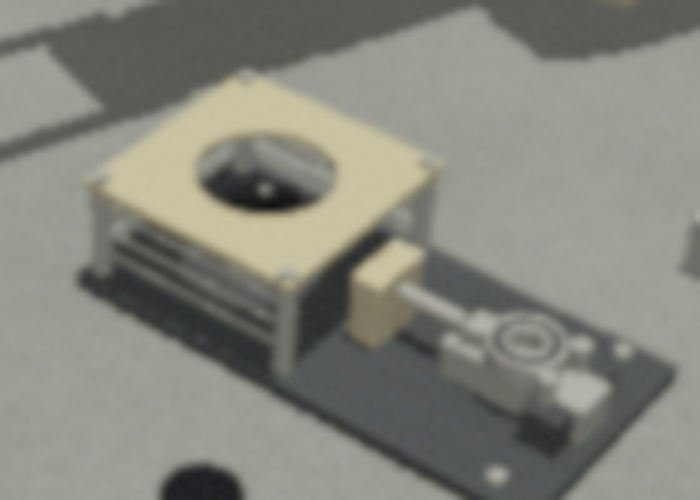

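View pics/z2.png

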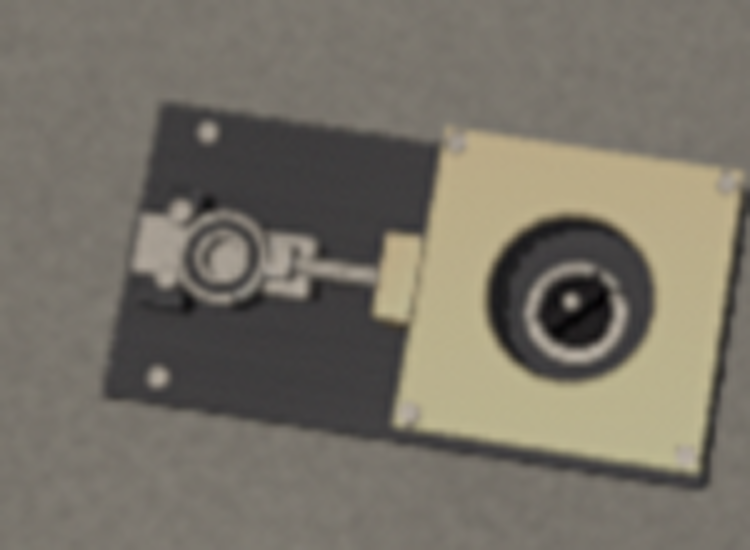

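View pics/z0.png

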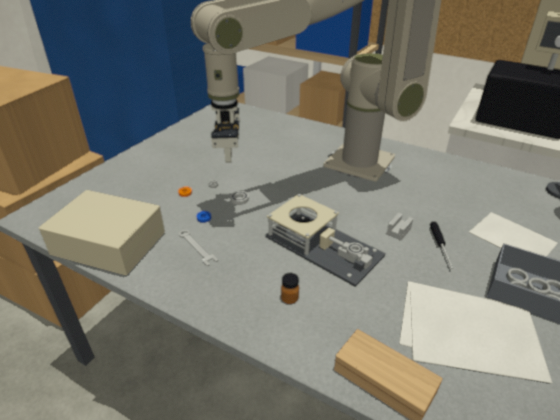

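View pics/z3.png

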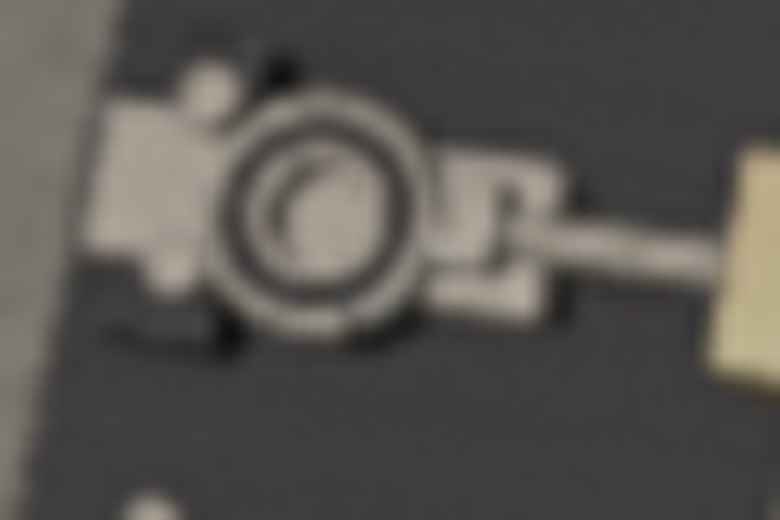

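The bearing lies flat, touching both pins at about (210,92) and (172,262) in the enlarged crop, with the pusher against its other side. The bystanders are where they were and the robot is clear, so I'm handing in.

```bash
python3 -c "
from plant import bot
print(bot.finish_job())"
```

```text
the job is handed in; nothing more can be done
None
```

I laid the 47 mm bearing flat on the nest bar and let go of it. Then I gripped the knob through the guard opening and turned it about 41° clockwise, until the pusher held the bearing against both pins. I handed the job in at about 20 s.

- **Push:** I estimate 10–12 N, from torque only; there is no direct force reading. Turning torque rose from a baseline of about 0.40 N m to 0.62 N m, which gives about 12 N. The knob went about 5.5° past contact, which gives about 10 N.
- **Sensor readings:** The two estimates disagree by about 2 N, and both are inside 6–18 N. The moment reading had about 0.04 N m of noise. The joint torque jumped around whenever the arm paused, so I did not rely on it there.
- **Final pictures:** The bearing is flat and touching both pins, with the pusher against its other side. The other things on the bench looked unmoved by eye; I did not re-measure them.
- **Guard and robot:** No contact with the guard showed in the force readings. The robot was well clear and touching nothing at hand-in.

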